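# Show the bearing ball to the bench magnifier

## Task

Pull the cabinet's upper drawer out to its stop and leave it out, then lift the dished plate out by its arch handle, keeping it level so that the loose ball stays in the middle. Turn it about a quarter turn and hold it over the magnifier's round foot, the ball 120 mm in front of the lens at the height of its middle, the handle's bar square across the line of sight so that the lens looks through the arch at the ball. Finish while still holding it there, steady and level, with the other things left alone and the magnifier not bumped.

Things in the scene. Friction and masses are not known exactly. Their poses are not given: they have to be found in the camera images.
- cabinet: grey-green parts cabinet, fixed, 290 wide (y), 205 deep, 175 high, left or right of the magnifier. Origin on the desk under the middle of the shut upper drawer's front face; x points into the cabinet (the drawer pulls out along -x). Lower drawers are dummies. The upper drawer's front reaches 160 above the desk; its inner floor is at 78, 252 wide, its other walls 30 high
- drawer (a joint): how far the upper drawer is out, m: 0 shut, 0.16 at its stop; starts shut or slightly ajar; light friction (1 to 2 N), stays where it is left
- drawer_handle (a point): middle of the upper drawer's steel bar handle: a round bar 11 thick and 120 long, along the cabinet's y, its axis 42 in front of the drawer's front and 145 above the desk (30 below the cabinet's top); moves with the drawer
- dish: loose round dished steel plate, 119 across, about 0.2 kg, in the upper drawer, its centre some 88 behind the front's face. Origin under the centre of its underside. An arch handle spans it: a bar 116 long (plate's x), 10 wide, 12 high, on an upright at each end; at first the bar runs roughly along the pull. The middle is flat to 12 from the centre and rises to 18 above the underside at the rim
- dish_seat (a point): centre of the plate's upper surface, where the ball lies: 5 above the plate's origin
- dish_bar (a point): middle of the arch handle's bar, the place to grip: 68 above the plate's origin (bar from 62 to 74); between it and the ball's top 33 are free
- ball_center (a point): centre of the loose steel bearing ball, diameter 24, 56 g, lying in the middle of the dish; 12 above dish_seat when centred
- magnifier: upright bench magnifier fixed to the desk: round lens of diameter 110 with its ring, on a column; origin on the desk under the column. A round flat foot, 130 across, 10 high, lies in front of it, centred 120 along -x from the origin. x is the line of sight through the lens, y runs across it, z up
- magnifier_lens (a point): centre of the lens, 175 above the desk
- magnifier_focus (a point): the point where the ball is wanted: 120 in front of the lens (along the magnifier's -x), over the middle of the round foot, 175 above the desk
- bearing: bystander: steel ring 34 across, 12 high, in the upper drawer near its +y side; origin under its centre
- bushing: bystander: brass cylinder 24 across, 20 high, in the upper drawer near its -y side; origin under its centre
- tape: bystander: grey roll of tape 90 across, 24 high, lying on top of the cabinet; origin under its centre
- mug: bystander: white mug, 76 across, 90 high, on the desk; origin under its centre
- jar: bystander: closed glass jar, 64 across, 100 high, on the desk; origin under its centre
- wrench: bystander: spanner 170 long, lying on the desk near the robot; origin under its middle
- screwdriver: bystander: screwdriver 150 long, lying on the desk between the cabinet and the magnifier; origin under its middle
There are look-alikes about, which are no part of the job. Leave any orange or pink look-alike of the magnifier alone.

How it is judged:
By the outcome, as a careful person would: the job done as asked, in the order asked, and still so for the second after the job is handed in, while the arm keeps its last pose, push and grip.
It also fails if it takes over 64 s, if anything falls off the work surface, if the arm or the gripper's body presses on something with over 40 N, if the wrist force passes 120 N, or if a joint passes its speed limit or range.

## Robot

A 7-joint arm with a two-finger parallel gripper is mounted at the origin on the work surface. World frame = base frame: x ahead of the robot, y to its left, z up, the work surface at z = 0. Lengths are in m, angles in rad, forces in N, time in s.
With the tool pointing down it reaches from about 0.35 to 0.9 m from the base axis. Payload 8.1 kg.
Tool frame: the origin (TCP) lies at the very end of the fingers, on their centre line; the grasp point (between the pads) lies ctrl.grip_depth behind it (ctrl.grip_depth is the distance from the TCP to the grasp point, in m); z points along the fingers, y is the line along which they close (so a half turn about z gives the same grasp; the last joint's range is limited). The gripper opens to 85 mm and grips with 20 to 120 N. Pads are 22 mm wide; open, the fingers measure 114 mm over their backs; the gripper's body (76 mm by 85 mm) begins 54 mm behind the grasp point. The pads swing forward as they close: fully open they stand 13 mm farther back than shut.
Start: joints at [1.18, 0.434, 0.025, 1.573, -0.012, 1.134, -0.075], TCP at [0.177, -0.599, 0.231] pointing down, gripper open.
Joint ranges: [-2.62, 2.62], [-0.44, 2.09], [-1.27, 1.32], [0.08, 2.57], [-1.32, 4.46], [0.12, 2], [-2.74, 2.74]. Speed limits (rad/s): [2.22, 2.22, 3.01, 3.01, 3.14, 3.14, 3.14].

## Interface

Orientations are given as a rotation vector (axis times angle).
In Python, from workcell import ctrl gives the robot as it stands.
- The arm moves only by the tool play_rows, never from a script. Its argument "motion" is one flat list of numbers, 4 for each row, row after row: the shift along the tool's x, y, z in units of 25 mm (1.0 is 25 mm), then the turn about the tool's z in units of 6 degrees (1.0 is 6 degrees). A call has 1 to 12 rows; each row is the pose to reach, as a shift and turn from the pose commanded when the call began, along the tool's axes at that moment; what a row does not reach only later rows make up. A row lasts 1/12 s, in which the tool goes at most 41.7 mm and 7.16 degrees, less where a joint would pass 70% of its speed; a pose out of reach is approached as far as the arm can. A call with a gripper value outside its range is refused whole. "grip" is the finger opening in mm, from 0 to 85.4, set as the call begins (left out, the last holds). The fingers move at their own pace and stop on an object; "force" is the grip in N (left out, the last holds). Time passes only in rows, so rows that repeat a pose let the fingers close. It gives the time, the measured TCP pose, the force, the opening and the grip force at its end, in the units of the state.
- ctrl.observe(): the state, without advancing time (a new reading comes with each control period).
- ctrl.read_camera(name): name is "scene" or "top" or "wrist"; returns a dict with "frame" (384x512x3 uint8, red, green, blue), "mtx" (3x3 intrinsics, pixels), "origin" and "rotation" of the camera in the world; the wrist camera has in their place "mount" (4x4, takes a point from camera to tool coordinates, whose origin is the TCP and whose axes are the flange's). Camera axes: x right, y down, z forward; pixel columns grow to the right and rows downward; lengths in m; the calibration is good to about 2 mm. A picture is of the moment at which its call begins: read the wrist's pose just before it. There is no depth.
- ctrl.close_job(): hands the job in; it is judged then, once.
Trained networks look in a picture, given as the dict that the camera call returned (one of the last four; its "shot" number tells which), for a name from the list of things; names that differ only in an ending like _2 or _b are one class to them, and where a whole thing is asked for, a point or a joint stands for the part that bears it (a point fixed in the world has none). Each returns a list of dicts, best first, with "p" (0 to 1); they miss things now and then, are a little off and sometimes report something else, mostly with a low value. They report only what shows in the picture. A call takes as long as a camera call. They do not tell look-alikes from the thing itself.
- ctrl.spot_in(thing, picture): "extent" ([centre column, centre row, width, height] in pixels, round what is visible of it).
- ctrl.silhouettes(thing, picture): "region" (384x512 bool, what is visible of it) and "extent" ([centre column, centre row, width, height] in pixels, round what is visible of it).
- ctrl.pinpoint(thing, picture): "xy" ([column, row] in pixels: a listed point, or the origin of a listed thing).
The state is a dict: "time": time; "qpos": joint angles; "joint_velocities": joint speeds; "joint_efforts": joint torques, N m; "eef_pos": TCP position; "ee_rot": TCP orientation; "wrist_force": force on the tool from outside, world axes, zero at the start; "moment": the same for the moment, N m; "gripper_width": opening from 0.0 (shut) to 1.0 (fully open); "finger_force": force on a finger pad.
Only numpy, scipy, OpenCV 4.12 (cv2) and the standard library are available. Lean on these libraries where they do the work, as an engineer would, in place of code of your own. Each camera call takes 0.05 s, during which the arm holds its last target. There are 200 camera calls.

## Working session

There is one attempt and no reset: what is moved stays moved. The work goes in short steps, Python scripts to look and compute and a tool call to move; the robot and the scene stay as the last step left them, time stands still between calls to the robot, and variables do not carry over. Pictures are saved under pics/ and viewed, at most 10 in all, crops included, and the job is handed in when it is done.

Besides the shell and the picture viewer there is one more tool, called after "Emit:" by a JSON object that holds its "method" and its "body". play_rows: Moves the arm, as the interface text tells. Its arguments: {"type":"object","properties":{"motion":{"type":"array"},"grip":{"type":"number"},"force":{"type":"number"}},"required":["motion"]}

```bash
mkdir -p pics; cat > h.py <<'E'
import numpy as np,cv2
from scipy.spatial.transform import Rotation as R
from workcell import ctrl
def ray(p,px):
    d=p["rotation"]@np.linalg.inv(p["mtx"])@np.array([px[0],px[1],1.]); return np.array(p["origin"]),d/np.linalg.norm(d)
def atz(p,px,z):
    o,d=ray(p,px); return o+d*(z-o[2])/d[2]
def tri(rs):
    A=np.zeros((3,3));b=np.zeros(3)
    for o,d in rs:
        M=np.eye(3)-np.outer(d,d);A+=M;b+=M@o
    return np.linalg.solve(A,b)
def wristpic():
    s=ctrl.observe();p=ctrl.read_camera("wrist");T=np.eye(4);T[:3,:3]=R.from_rotvec(s["ee_rot"]).as_matrix();T[:3,3]=s["eef_pos"]
    T=T@np.array(p["mount"]);p["origin"]=T[:3,3];p["rotation"]=T[:3,:3];return p
def save(p,n,s=1): cv2.imwrite(f"pics/{n}.png",cv2.resize(cv2.cvtColor(p["frame"],cv2.COLOR_RGB2BGR),None,fx=s,fy=s))
E
python3 - <<'E'
from h import *
np.set_printoptions(precision=4,suppress=True)
a=ctrl.read_camera("scene");b=ctrl.read_camera("top");s=ctrl.observe()
print(s["eef_pos"],R.from_rotvec(s["ee_rot"]).as_matrix(),ctrl.grip_depth,a["origin"],b["origin"])
im=np.hstack([a["frame"],b["frame"]]);save(a,"s0",1.5);save(b,"t0",1.5)
for t in ["drawer_handle","dish_seat","dish_bar","ball_center","magnifier_lens","magnifier_focus","cabinet","magnifier","mug","jar","tape","wrench","screwdriver","bearing","bushing","dish"]:
    for n,p in(("s",a),("t",b)):
        print(t,n,[(np.round(x["xy"]),round(x["p"],2),np.round(atz(p,x["xy"],0.)[:2],3)) for x in ctrl.pinpoint(t,p)[:3]])
E
```

```text
[ 0.1772 -0.5989  0.2306] [[ 0.9589  0.2838 -0.0005]
 [ 0.2838 -0.9589  0.0013]
 [-0.0001 -0.0014 -1.    ]] 0.0187 [1.6313 0.3686 1.1321] [0.4082 0.0059 1.3382]Traceback (most recent call last):
  File "<stdin>", line 8, in <module>
  File "h.py", line 7, in atz
    o,d=ray(p,px); return o+d*(z-o[2])/d[2]
                                       ~^^^
IndexError: invalid index to scalar variable.
```

```bash
python3 - <<'E'
s=open('h.py').read()
s=s.replace('d=p["rotation"]@','d=rm(p["rotation"])@').replace('def ray','def rm(r):\n    r=np.array(r); return r if r.ndim==2 else R.from_rotvec(r).as_matrix()\ndef ray',1)
open('h.py','w').write(s)
E
python3 - <<'E'
from h import *
np.set_printoptions(precision=4,suppress=True)
a=ctrl.read_camera("scene");b=ctrl.read_camera("top")
for t in ["drawer_handle","dish_seat","dish_bar","ball_center","magnifier_lens","magnifier_focus","cabinet","magnifier","mug","jar","tape","wrench","screwdriver","bearing","bushing","dish"]:
    for n,p in(("s",a),("t",b)):
        print(t,n,[(np.round(x["xy"]),round(x["p"],2),np.round(atz(p,x["xy"],0.)[:2],3)) for x in ctrl.pinpoint(t,p)[:3]])
E
```

```text
drawer_handle s [(array([206., 167.]), 0.49, array([ 0.431, -0.314]))]
drawer_handle t [(array([340., 212.]), 0.64, array([ 0.604, -0.256]))]
dish_seat s []
dish_seat t []
dish_bar s [(array([319., 226.]), 0.25, array([0.609, 0.258]))]
dish_bar t []
ball_center s [(array([319., 227.]), 0.41, array([0.612, 0.259]))]
ball_center t []
magnifier_lens s [(array([376., 174.]), 0.9, array([0.212, 0.428])), (array([347., 250.]), 0.83, array([0.688, 0.384])), (array([325., 195.]), 0.66, array([0.423, 0.242]))]
magnifier_lens t [(array([188., 203.]), 0.83, array([0.645, 0.286])), (array([226., 124.]), 0.83, array([0.944, 0.154])), (array([153., 135.]), 0.74, array([0.905, 0.426]))]
magnifier_focus s [(array([267., 201.]), 0.48, array([0.546, 0.022]))]
magnifier_focus t [(array([219., 159.]), 0.96, array([0.808, 0.177])), (array([142., 171.]), 0.94, array([0.768, 0.459])), (array([129., 297.]), 0.66, array([0.319, 0.485]))]
cabinet s []
cabinet t [(array([332., 207.]), 0.64, array([ 0.622, -0.228]))]
magnifier s [(array([366., 209.]), 0.97, array([0.451, 0.417])), (array([318., 230.]), 0.87, ar
[... 445 characters left out ...]
.]), 0.82, array([0.551, 0.526]))]
tape s [(array([188., 186.]), 0.63, array([ 0.577, -0.332]))]
tape t [(array([343., 162.]), 0.57, array([ 0.788, -0.274]))]
wrench s [(array([276., 186.]), 0.49, array([0.447, 0.027]))]
wrench t [(array([270., 269.]), 0.78, array([ 0.41 , -0.002]))]
screwdriver s [(array([266., 203.]), 0.39, array([0.56 , 0.024]))]
screwdriver t [(array([265., 230.]), 0.72, array([0.542, 0.014])), (array([331., 207.]), 0.64, array([ 0.623, -0.223]))]
bearing s [(array([272., 180.]), 0.44, array([ 0.41 , -0.002]))]
bearing t [(array([416., 269.]), 0.69, array([ 0.401, -0.507]))]
bushing s []
bushing t []
dish s [(array([173., 154.]), 0.35, array([ 0.4  , -0.504]))]
dish t []
```

View pics/s0.png

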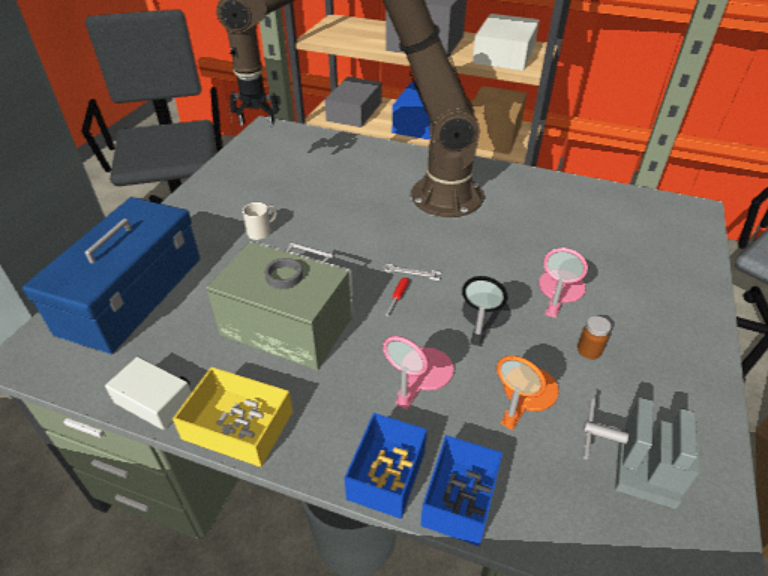

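View pics/t0.png

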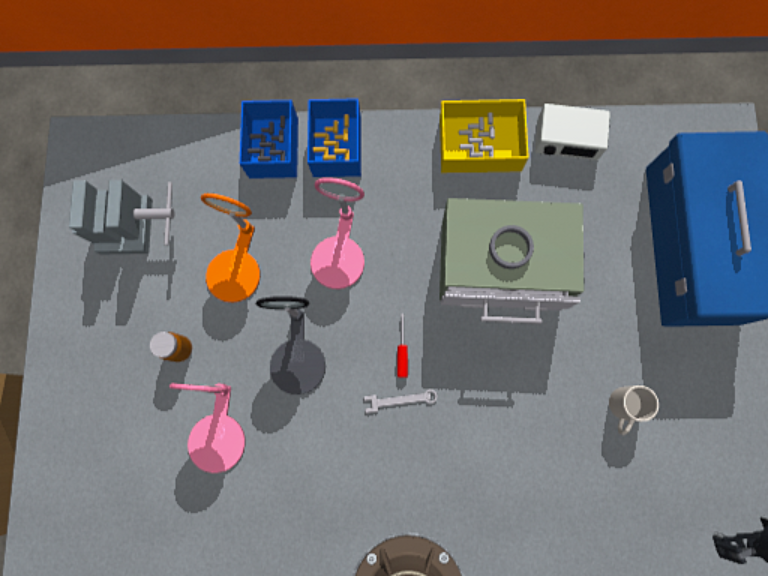

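The scene shot (shown at 1.5x) has the cabinet at about (280,300) and the true dark magnifier lens at (485,295). In the top shot (1.5x), the handle bar runs from (484,318) to (540,319), and the dark foot is at (298,366) with its lens at (282,303). The pink and orange ones are look-alikes.

```bash
python3 - <<'E'
from h import *
np.set_printoptions(precision=4,suppress=True)
a=ctrl.read_camera("scene");b=ctrl.read_camera("top")
L=tri([ray(a,(324,196)),ray(b,(188,202.5))]);print("lens",L)
for n,p in(("s",a),("t",b)):
    for x in ctrl.pinpoint("magnifier_lens",p): print(n,x["xy"],x["p"],atz(p,x["xy"],.175))
# foot, top image: dark gray, circle fit at z=.01
f=b["frame"][222:268,175:222].astype(int)
g=cv2.cvtColor(b["frame"],cv2.COLOR_RGB2GRAY)
cv2.imwrite("pics/crop.png",np.hstack([cv2.resize(cv2.cvtColor(b["frame"][y:y+100,x:x+100],cv2.COLOR_RGB2BGR),(400,400),interpolation=cv2.INTER_CUBIC) for x,y in((150,180),(290,130))]))
for t in ["drawer_handle","cabinet"]:
    for x in ctrl.silhouettes(t,b)[:2]:
        m=x["region"];ys,xs=np.nonzero(m);print(t,x["p"],x["extent"],cv2.minAreaRect(np.c_[xs,ys].astype(np.float32)))
        if t=="drawer_handle":
            print(cv2.fitLine(np.c_[xs,ys].astype(np.float32),2,0,.01,.01).ravel())
for q in [(322.7,212.5),(360,213)]: print("h",atz(b,q,.145))
for q in [(296,194),(388,195),(389,136),(299,133)]: print("c",atz(b,q,.175))
E
```

```text
lens [0.616  0.2556 0.1712]
s [325.5, 194.5] 0.96 [0.6091 0.2627 0.175 ]
s [347.0, 250.5] 0.92 [0.8348 0.3815 0.175 ]
s [376.9, 175.2] 0.82 [0.4364 0.424  0.175 ]
s [269.6, 240.0] 0.63 [0.8781 0.1404 0.175 ]
t [187.9, 202.0] 0.88 [0.6177 0.2517 0.175 ]
t [227.1, 120.9] 0.7 [0.8834 0.13   0.175 ]
t [152.4, 138.3] 0.61 [0.8286 0.3714 0.175 ]
t [131.5, 258.7] 0.59 [0.445  0.4202 0.175 ]
t [194.5, 212.5] 0.52 [0.5842 0.2304 0.175 ]
drawer_handle 0.84 [340.9, 200.9, 96.6, 24.0] ((340.2369384765625, 203.12152099609375), (90.94259643554688, 22.889589309692383), 3.6522226333618164)
[  0.9988   0.0495 339.4554 200.1943]
drawer_handle 0.28 [192.7, 228.0, 49.6, 60.7] ((195.1427001953125, 228.89602661132812), (67.60942077636719, 37.05823516845703), 78.92979431152344)
[  0.1779   0.9841 196.3423 233.166 ]
cabinet 0.96 [339.9, 175.8, 98.3, 87.9] ((340.9573669433594, 174.32119750976562), (95.30525207519531, 82.40874481201172), 1.8476102352142334)
h [ 0.5824 -0.1717  0.145 ]
h [ 0.5789 -0.2896  0.145 ]
c [ 0.6377 -0.0864  0.175 ]
c [ 0.6298 -0.3724  0.175 ]
c [ 0.8222 -0.3898  0.175 ]
c [ 0.8377 -0.1021  0.175 ]
```

View pics/crop.png

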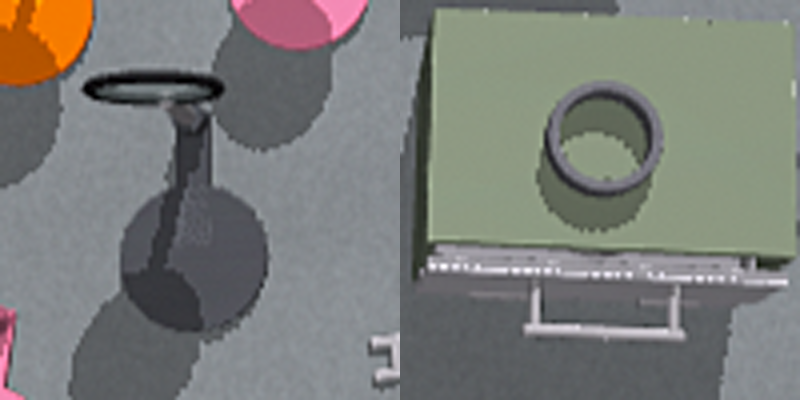

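```bash
python3 - <<'E'
from h import *
np.set_printoptions(precision=4,suppress=True)
b=ctrl.read_camera("top")
F=atz(b,(198.3,244.4),.01);L=atz(b,(188.1,202),.175);print("foot",F,"lens",L,L-F)
e1,e2=atz(b,(187-16.2,202.2),.175),atz(b,(205.8,202.2),.175);print("ring",e1,e2)
h1=atz(b,(320.7,212.2),.145);h2=atz(b,(361.4,213.9),.145);print("handle",h1,h2,(h1+h2)/2,np.linalg.norm(h1-h2))
d=h1-h2;print("cab yaw",np.degrees(np.arctan2(-d[0],d[1])))
f1=atz(b,(290+8-.1,130+60.2),.175);f2=atz(b,(290+395/4,130+64.4),.175);d=f1-f2;print(f1,f2,np.linalg.norm(d),np.degrees(np.arctan2(-d[0],d[1])))
s=ctrl.observe();Rt=R.from_rotvec(s["ee_rot"]).as_matrix();x=Rt[:,0]
m=(h1+h2)/2;print("yaw",np.degrees(np.arctan2(x[1],x[0])), "shift units to above handle z.25", Rt.T@(np.r_[m[:2],.24]-s["eef_pos"])/.025,s["qpos"])
E
```

```text
foot [0.4963 0.2468 0.01  ] lens [0.6177 0.2511 0.175 ] [0.1214 0.0043 0.165 ]
ring [0.6179 0.3053 0.175 ] [0.6162 0.1957 0.175 ]
handle [ 0.5834 -0.1654  0.145 ] [ 0.576  -0.2938  0.145 ] [ 0.5797 -0.2296  0.145 ] 0.1286272450605896
cab yaw -3.324857623390185
[ 0.6497 -0.0927  0.175 ] [ 0.6317 -0.3749  0.175 ] 0.2826996398365798 -3.655801440005631
yaw 16.486768415464812 shift units to above handle z.25 [19.6268 -9.6138 -0.3478] [ 1.1804  0.4345  0.025   1.5732 -0.0116  1.134  -0.0751]
```

Emit:
{"method": "play_rows", "body": {"motion": [0.8,-0.4,0,-0.5,2.4,-1.2,0,-1.5,4,-2,0,-2.5,5.6,-2.8,0,-3.5,7.2,-3.6,0,-4.5,8.8,-4.4,0,-5.5,10.4,-5.2,0,-6.5,12,-6,0,-7.5,13.6,-6.8,0,-8.5,15.2,-7.6,0,-9.5,16.8,-8.4,0,-10.5,17.4,-8.6,0,-11.7], "grip": 45}}

```text
time: 3.2
eef_pos: [0.5311, -0.2705, 0.2317]
ee_rot: [2.279, 2.162, 0.0]
wrist_force: [0.2, -1.2, 1.0]
gripper_width: 0.53
finger_force: 0.0
```

```bash
cat > at.py <<'E'
from h import *
np.set_printoptions(precision=4,suppress=True)
def rel(tgt,yaw=None):
    s=ctrl.observe();Rt=R.from_rotvec(s["ee_rot"]).as_matrix();y=np.degrees(np.arctan2(Rt[1,0],Rt[0,0]))
    print("t",round(s["time"],2),"pos",np.array(s["eef_pos"]),"yaw",round(y,1),"zax",Rt[:,2],"units",Rt.T@(np.array(tgt)-s["eef_pos"])/.025,"turn",None if yaw is None else -(yaw-y)/6,"F",np.array(s["wrist_force"]),"w",s["gripper_width"],"ff",s["finger_force"],"q7",s["qpos"][6])
E
python3 - <<'E'
from at import *
rel([.5797,-.2296,.126],86.5)
p=wristpic();save(p,"w1",1)
for x in ctrl.pinpoint("drawer_handle",p): print(x["xy"],x["p"],atz(p,x["xy"],.145))
for x in ctrl.silhouettes("drawer_handle",p)[:1]: print(x["extent"],x["p"])
E
```

```text
t 3.2 pos [ 0.5311 -0.2705  0.2317] yaw 87.0 zax [ 0.0003 -0.0003 -1.    ] units [1.7395 1.8522 4.2266] turn 0.07788407119339051 F [ 0.202  -1.2109  1.0314] w 0.5297037438479223 ff 0.0 q7 0.17579400163160017
[329.8, 138.1] 0.69 [ 0.5836 -0.23    0.145 ]
[382.8, 149.9, 132.4, 290.8] 0.86
```

View pics/w1.png

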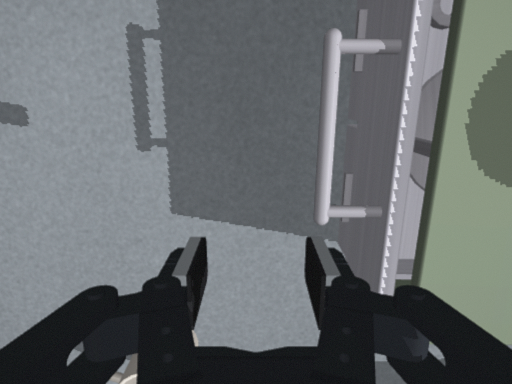

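```bash
python3 - <<'E'
from at import *
p=wristpic()
h1=atz(p,(334,34),.145);h2=atz(p,(322,219),.145);d=h1-h2;print(h1,h2,(h1+h2)/2,np.linalg.norm(d),np.degrees(np.arctan2(-d[0],d[1])))
f1=atz(p,(421,0),.16);f2=atz(p,(384,300),.16);d=f1-f2;print(f1,f2,np.degrees(np.arctan2(-d[0],d[1])))
m=(h1+h2)/2;rel([m[0],m[1],.126],86.)
E
```

```text
[ 0.5872 -0.1627  0.145 ] [ 0.58   -0.2857  0.145 ] [ 0.5836 -0.2242  0.145 ] 0.12329019081793256 -3.3165662472066604
[ 0.6333 -0.1497  0.16  ] [ 0.6226 -0.3454  0.16  ] -3.113800479310646
t 3.4 pos [ 0.5308 -0.2711  0.2311] yaw 86.8 zax [-0.      0.0004 -1.    ] units [1.9867 2.0034 4.206 ] turn 0.13694749249746016 F [-0.4765 -0.5543 -0.7824] w 0.5308942584837777 ff 0.0 q7 0.1749301478705401
```

Emit:
{"method": "play_rows", "body": {"motion": [0.6,0.7,0,0,1.4,1.4,0,0,1.9,1.95,0,0,1.9,1.95,0,0,1.9,1.95,0.8,0,1.9,1.95,1.6,0,1.9,1.95,2.4,0,1.9,1.95,3.2,0,1.9,1.95,3.8,0,1.9,1.95,4.2,0,1.9,1.95,4.2,0]}}

```text
time: 4.32
eef_pos: [0.5791, -0.2295, 0.1242]
ee_rot: [-2.286, -2.151, 0.004]
wrist_force: [-0.1, 0.9, 0.4]
gripper_width: 0.529
finger_force: 0.0
```

Emit:
{"method": "play_rows", "body": {"motion": [0,0,0,0,0,0,0,0,0,0,0,0,0,0,0,0,0,0,0,0,0,0,0,0], "grip": 5, "force": 40}}

```text
time: 4.82
eef_pos: [0.5821, -0.2286, 0.1276]
ee_rot: [2.284, 2.154, 0.001]
wrist_force: [-1.3, -0.8, 6.4]
gripper_width: 0.109
finger_force: 39.2
```

Emit:
{"method": "play_rows", "body": {"motion": [0,-0.03,0,0,0,-0.1,0,0,0,-0.22,0,0,0,-0.38,0,0,0,-0.58,0,0,0,-0.8,0,0,0,-1.05,0,0,0,-1.3,0,0,0,-1.55,0,0,0,-1.8,0,0,0,-2.05,0,0,0,-2.3,0,0]}}

```text
time: 5.82
eef_pos: [0.5252, -0.2251, 0.1276]
ee_rot: [2.283, 2.153, 0.003]
wrist_force: [1.5, -1.0, 5.8]
gripper_width: 0.106
finger_force: 39.3
```

Emit:
{"method": "play_rows", "body": {"motion": [0,-0.25,0,0,0,-0.5,0,0,0,-0.75,0,0,0,-1,0,0,0,-1.25,0,0,0,-1.5,0,0,0,-1.75,0,0,0,-1.98,0,0,0,-2.18,0,0,0,-2.35,0,0,0,-2.5,0,0,0,-2.6,0,0]}}

```text
time: 6.82
eef_pos: [0.4603, -0.2212, 0.1276]
ee_rot: [2.283, 2.154, 0.002]
wrist_force: [1.1, -1.0, 7.7]
gripper_width: 0.112
finger_force: 39.5
```

```bash
python3 - <<'E'
from at import *
rel([.45,-.23,.126],86.5)
p=ctrl.read_camera("top");save(p,"t2",1)
for t in["ball_center","dish_bar","drawer_handle"]:
  for x in ctrl.pinpoint(t,p)[:2]: print(t,x["xy"],x["p"],atz(p,x["xy"],.145))
E
```

```text
t 6.82 pos [ 0.4603 -0.2212  0.1276] yaw 86.7 zax [ 0.0031 -0.0012 -1.    ] units [-0.3756 -0.3896  0.0629] turn 0.025062725621379418 F [ 1.0901 -0.9773  7.7403] w 0.11198151345655248 ff 39.48210418224335 q7 0.08270181473939603
ball_center [339.8, 213.2] 0.58 [ 0.5793 -0.2257  0.145 ]
dish_bar [337.5, 208.3] 0.86 [ 0.5951 -0.2192  0.145 ]
drawer_handle [337.0, 252.3] 0.9 [ 0.4566 -0.2108  0.145 ]
```

Pulled about 122 mm so far, with no stop felt yet; I'll continue slowly.

Emit:
{"method": "play_rows", "body": {"motion": [0,-0.06,0,0,0,-0.14,0,0,0,-0.24,0,0,0,-0.34,0,0,0,-0.44,0,0,0,-0.54,0,0,0,-0.64,0,0,0,-0.74,0,0,0,-0.82,0,0]}}

```text
time: 7.77
eef_pos: [0.4401, -0.22, 0.1275]
ee_rot: [2.283, 2.154, 0.002]
wrist_force: [1.1, -0.7, 6.4]
gripper_width: 0.112
finger_force: 39.5
```

Emit:
{"method": "play_rows", "body": {"motion": [0,-0.07,0,0,0,-0.14,0,0,0,-0.21,0,0,0,-0.28,0,0,0,-0.34,0,0,0,-0.4,0,0]}}

```text
time: 8.27
eef_pos: [0.4302, -0.2194, 0.1275]
ee_rot: [2.283, 2.154, 0.003]
wrist_force: [1.0, -0.2, 8.7]
gripper_width: 0.11
finger_force: 39.5
```

Emit:
{"method": "play_rows", "body": {"motion": [0,-0.06,0,0,0,-0.12,0,0,0,-0.18,0,0,0,-0.24,0,0,0,-0.3,0,0,0,-0.36,0,0]}}

```text
time: 8.77
eef_pos: [0.4292, -0.2193, 0.1279]
ee_rot: [2.273, 2.148, 0.018]
wrist_force: [37.8, -4.5, -34.6]
gripper_width: 0.113
finger_force: 38.5
```

Emit:
{"method": "play_rows", "body": {"motion": [0,0.1,0,0,0,0.2,0,0,0,0.3,0,0,0,0.3,0,0]}}

```text
time: 9.1
eef_pos: [0.4294, -0.2193, 0.1275]
ee_rot: [2.283, 2.154, 0.003]
wrist_force: [4.2, -0.7, 7.5]
gripper_width: 0.111
finger_force: 42.0
```

Emit:
{"method": "play_rows", "body": {"motion": [0,0,0,0,0,0,0,0,0,0,0,0,0,0,0,0,0,0,0,0], "grip": 45}}

```text
time: 9.52
eef_pos: [0.4269, -0.219, 0.1262]
ee_rot: [-2.285, -2.155, 0.0]
wrist_force: [0.4, 0.8, 1.2]
gripper_width: 0.528
finger_force: 0.0
```

Emit:
{"method": "play_rows", "body": {"motion": [0,0,-0.3,0,0,0,-1,0,0,0,-2,0,0,0,-3,0,0,0,-4,0,0,0,-5,0,0,0,-5.8,2,0,0.5,-6.2,3,0,1,-6.4,4,0,1.5,-6.4,5,0,1.8,-6.4,6,0,2,-6.4,7]}}

```text
time: 10.52
eef_pos: [0.4779, -0.2217, 0.2869]
ee_rot: [2.91, 1.185, 0.001]
wrist_force: [-0.3, -0.5, -0.2]
gripper_width: 0.526
finger_force: 0.0
```

```bash
python3 - <<'E'
from at import *
rel([.56,-.22,.127],-3.3)
p=ctrl.read_camera("top");w=wristpic();a=ctrl.read_camera("scene");save(w,"w2",1)
for t,z in[("ball_center",.095),("dish_bar",.146),("drawer_handle",.145),("dish_seat",.083),("bearing",.078),("bushing",.078)]:
  for n,q in(("t",p),("w",w),("s",a)):
   for x in ctrl.pinpoint(t,q)[:1]: print(t,n,x["xy"],round(x["p"],2),atz(q,x["xy"],z))
E
```

```text
t 10.52 pos [ 0.4779 -0.2217  0.2869] yaw 44.3 zax [ 0.0006  0.0001 -1.    ] units [2.3955 2.2432 6.3985] turn 7.9356078337198115 F [-0.2899 -0.5068 -0.2407] w 0.5256873949218434 ff 0.0 q7 -0.5511426669721815
ball_center t [336.3, 221.2] 0.38 [ 0.56   -0.2226  0.095 ]
ball_center w [315.6, 117.3] 0.84 [ 0.5561 -0.228   0.095 ]
ball_center s [209.1, 172.2] 0.53 [ 0.5592 -0.2299  0.095 ]
dish_bar t [338.2, 218.0] 0.86 [ 0.5639 -0.2197  0.146 ]
dish_bar w [331.2, 120.7] 0.92 [ 0.559 -0.231  0.146]
dish_bar s [206.4, 165.5] 0.72 [ 0.5781 -0.2284  0.146 ]
drawer_handle t [339.2, 261.3] 0.63 [ 0.4289 -0.2162  0.145 ]
drawer_handle w [216.4, 218.6] 0.82 [ 0.4285 -0.2204  0.145 ]
drawer_handle s [224.3, 144.3] 0.8 [ 0.4207 -0.2187  0.145 ]
dish_seat t [339.5, 225.5] 0.69 [ 0.547  -0.2346  0.083 ]
dish_seat w [317.0, 111.8] 0.75 [ 0.5618 -0.227   0.083 ]
dish_seat s [206.1, 176.0] 0.51 [ 0.5731 -0.2381  0.083 ]
bearing t [306.5, 228.7] 0.53 [ 0.5385 -0.1255  0.078 ]
bearing w [226.2, 61.8] 0.56 [ 0.5332 -0.1287  0.078 ]
bearing s [236.4, 179.9] 0.51 [ 0.5471 -0.1133  0.078 ]
bushing w [368.9, 189.2] 0.65 [ 0.5454 -0.3283  0.078 ]
bushing s [189.9, 170.0] 0.48 [ 0.5568 -0.3221  0.078 ]
```

View pics/w2.png

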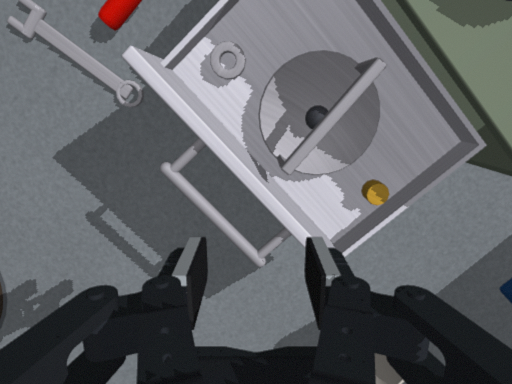

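The drawer is fully out. In the wrist picture the bar runs from (286,167) to (382,64), and the ball is centred at (316,117).

```bash
python3 - <<'E'
from at import *
w=wristpic()
a=atz(w,(284.5,168.5),.152);b=atz(w,(382,63),.152);d=b-a;m=(a+b)/2;print(a,b,m,np.linalg.norm(d),np.degrees(np.arctan2(d[1],d[0])))
yaw=np.degrees(np.arctan2(d[1],d[0]));rel([m[0],m[1],.2869],yaw)
E
```

```text
[ 0.5029 -0.2305  0.152 ] [ 0.6139 -0.2244  0.152 ] [ 0.5584 -0.2275  0.152 ] 0.1111105741124328 3.14332440914182
t 11.62 pos [ 0.4771 -0.222   0.2863] yaw 44.7 zax [-0. -0. -1.] units [ 2.1583  2.4405 -0.0248] turn 6.917868110642047 F [-0.2863 -0.3749  0.0205] w 0.5273238177966656 ff 0.0 q7 -0.5448863208283399
```

Emit:
{"method": "play_rows", "body": {"motion": [0.3,0.3,0,0.8,0.7,0.8,0,1.8,1.2,1.4,0,2.8,1.7,1.9,0,3.8,2.0,2.3,0,4.8,2.15,2.45,0,5.8,2.15,2.45,0,6.5,2.15,2.45,0,6.9,2.15,2.45,0,6.9]}}

```text
time: 12.37
eef_pos: [0.5585, -0.2276, 0.2861]
ee_rot: [-3.14, -0.086, 0.001]
wrist_force: [-0.5, -0.4, -0.8]
gripper_width: 0.525
finger_force: 0.0
```

```bash
python3 - <<'E'
from at import *
w=wristpic();save(w,"w3",1)
for x in ctrl.pinpoint("dish_bar",w)[:2]+ctrl.pinpoint("ball_center",w)[:1]: print(x["xy"],round(x["p"],2),atz(w,x["xy"],.146),atz(w,x["xy"],.095))
rel([.5584,-.2275,.128],3.1)
E
```

```text
[256.1, 181.8] 0.8 [ 0.5579 -0.2281  0.146 ] [ 0.5454 -0.2289  0.095 ]
[255.9, 172.4] 0.71 [ 0.5663 -0.2275  0.146 ] [ 0.5552 -0.2282  0.095 ]
t 12.52 pos [ 0.5584 -0.2278  0.2863] yaw 3.3 zax [-0.     -0.0001 -1.    ] units [ 0.0024 -0.0117  6.3315] turn 0.04091483711282592 F [-0.909  -0.5342  0.4018] w 0.5241960697604855 ff 0.0 q7 -1.278622021257114
```

View pics/w3.png

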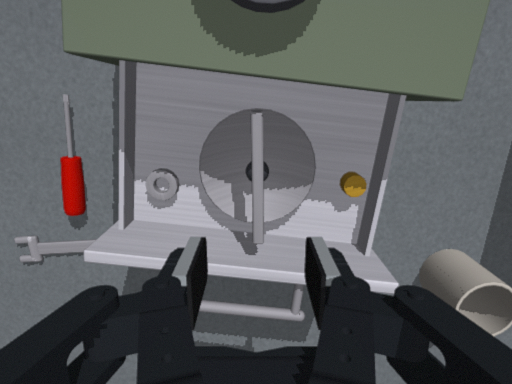

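```bash
python3 - <<'E'
from at import *
print(np.array(ctrl.read_camera("wrist")["mount"])[:3,3])
E
```

```text
[ 0.0692 -0.0002 -0.143 ]
```

Emit:
{"method": "play_rows", "body": {"motion": [0,0,0.3,0,0,0,0.9,0,0,0,1.6,0,0,0,2.4,0,0,0,3.2,0,0,0,3.9,0,0,0,4.3,0,0,0,4.5,0,0,0,4.5,0]}}

```text
time: 13.32
eef_pos: [0.5578, -0.2277, 0.1728]
ee_rot: [-3.14, -0.089, 0.002]
wrist_force: [0.7, 0.4, -0.7]
gripper_width: 0.53
finger_force: 0.0
```

Emit:
{"method": "play_rows", "body": {"motion": [0,0,0.3,0,0,0,0.7,0,0,0,1.1,0,0,0,1.45,0,0,0,1.7,0,0,0,1.8,0,0,0,1.8,0]}}

```text
time: 13.9
eef_pos: [0.558, -0.2277, 0.1279]
ee_rot: [-3.14, -0.089, 0.002]
wrist_force: [-0.1, -0.0, -0.2]
gripper_width: 0.525
finger_force: 0.0
```

Emit:
{"method": "play_rows", "body": {"motion": [0,0,0,0,0,0,0,0,0,0,0,0,0,0,0,0], "grip": 20, "force": 30}}

```text
time: 14.23
eef_pos: [0.5586, -0.2279, 0.1292]
ee_rot: [3.14, 0.089, 0.001]
wrist_force: [0.2, 0.4, -0.0]
gripper_width: 0.232
finger_force: 0.0
```

Emit:
{"method": "play_rows", "body": {"motion": [0,0,0,0,0,0,0,0,0,0,0,0,0,0,0,0], "grip": 5, "force": 60}}

```text
time: 14.57
eef_pos: [0.5586, -0.2282, 0.1291]
ee_rot: [3.14, 0.089, 0.001]
wrist_force: [-0.8, -1.6, 2.1]
gripper_width: 0.105
finger_force: 59.6
```

```bash
python3 - <<'E'
from at import *
rel([.497,.248,.2073],90)
w=wristpic();save(w,"w4",1)
E
```

```text
t 14.57 pos [ 0.5586 -0.2282  0.1291] yaw 3.2 zax [ 0.0005 -0.0005 -1.    ] units [ -1.3833 -19.1539  -3.1404] turn -14.461402374412929 F [-0.7969 -1.629   2.0567] w 0.10521225034216258 ff 59.6476936340332 q7 -1.3153330835204402
```

View pics/w4.png

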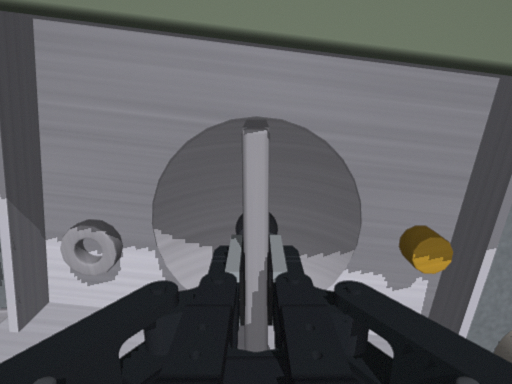

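Emit:
{"method": "play_rows", "body": {"motion": [0,0,-0.05,0,0,0,-0.2,0,0,0,-0.45,0,0,0,-0.8,0,0,0,-1.2,0,0,0,-1.65,0,0,0,-2.1,0,0,0,-2.55,0,0,0,-3.0,0,0,0,-3.4,0,0,0,-3.75,0,0,0,-4.0,0], "force": 70}}

```text
time: 15.62
eef_pos: [0.5587, -0.2279, 0.2302]
ee_rot: [3.14, 0.089, 0.002]
wrist_force: [0.0, 0.4, -2.8]
gripper_width: 0.099
finger_force: 68.5
```

Emit:
{"method": "play_rows", "body": {"motion": [0,0,-0.15,0,0,0,-0.2,0,0,0,-0.2,0,0,0,-0.2,0]}}

```text
time: 15.95
eef_pos: [0.5581, -0.2278, 0.2333]
ee_rot: [-3.14, -0.089, 0.001]
wrist_force: [-1.1, -0.0, -3.4]
gripper_width: 0.097
finger_force: 68.5
```

```bash
python3 - <<'E'
from at import *
rel([.497,.248,.2073],90)
w=wristpic();save(w,"w5",1)
b=ctrl.read_camera("top")
for x in ctrl.pinpoint("drawer_handle",b)[:1]: print(x["xy"],round(x["p"],2),atz(b,x["xy"],.145))
for t in["magnifier_focus","magnifier_lens"]:
  for x in ctrl.pinpoint(t,b)[:4]: print(x["xy"],round(x["p"],2),atz(b,x["xy"],.175))
E
```

```text
t 15.95 pos [ 0.5581 -0.2278  0.2333] yaw 3.2 zax [-0.0008  0.0002 -1.    ] units [ -1.3623 -19.1377   1.0456] turn -14.458935106692358 F [-1.0939 -0.0058 -3.3916] w 0.0965576735547531 ff 68.46654295921326 q7 -1.2898566330697347
[340.5, 259.7] 0.71 [ 0.4337 -0.2205  0.145 ]
[187.2, 241.2] 0.97 [0.4956 0.2512 0.175 ]
[127.7, 298.4] 0.96 [0.3277 0.4258 0.175 ]
[138.3, 167.9] 0.81 [0.7306 0.4126 0.175 ]
[219.6, 159.1] 0.72 [0.7551 0.1535 0.175 ]
[133.2, 261.1] 0.87 [0.4377 0.4146 0.175 ]
[152.2, 137.3] 0.81 [0.832  0.3722 0.175 ]
[227.2, 125.1] 0.62 [0.869  0.1296 0.175 ]
[187.9, 200.6] 0.56 [0.6222 0.2518 0.175 ]
```

View pics/w5.png

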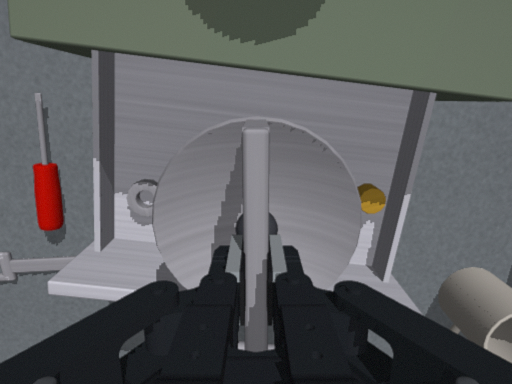

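Emit:
{"method": "play_rows", "body": {"motion": [0,0,0,-0.05,0,0,0,-0.2,0,0,0,-0.45,0,0,0,-0.8,0,0,0,-1.25,0,0,0,-1.75,0,0,0,-2.3,0,0,0,-2.9,0,0,0,-3.5,0,0,0,-4.1,0,0,0,-4.7,0,0,0,-5.3]}}

```text
time: 17.2
eef_pos: [0.5584, -0.2279, 0.2338]
ee_rot: [2.994, 0.953, 0.0]
wrist_force: [0.7, -0.3, -2.7]
gripper_width: 0.101
finger_force: 68.4
```

Emit:
{"method": "play_rows", "body": {"motion": [0,0,0,-0.6,0,0,0,-1.2,0,0,0,-1.8,0,0,0,-2.4,0,0,0,-3,0,0,0,-3.6,0,0,0,-4.2,0,0,0,-4.8,0,0,0,-5.4,0,0,0,-6,0,0,0,-6.6,0,0,0,-7.1]}}

```text
time: 18.2
eef_pos: [0.5584, -0.2279, 0.2338]
ee_rot: [2.443, 1.975, -0.0]
wrist_force: [-0.3, 0.5, -2.0]
gripper_width: 0.101
finger_force: 68.4
```

Emit:
{"method": "play_rows", "body": {"motion": [0,0,0,-0.5,0,0,0,-0.95,0,0,0,-1.35,0,0,0,-1.7,0,0,0,-1.95,0,0,0,-2.1,0,0,0,-2.15,0,0,0,-2.15]}}

```text
time: 18.87
eef_pos: [0.5584, -0.2279, 0.2338]
ee_rot: [-2.211, -2.232, 0.0]
wrist_force: [0.4, -0.3, -2.8]
gripper_width: 0.103
finger_force: 68.4
```

```bash
python3 - <<'E'
from at import *
rel([.4965,.249,.2333],90.5)
w=wristpic();print([(x["xy"],x["p"]) for x in ctrl.pinpoint("ball_center",w)[:1]])
print([(x["extent"],x["p"]) for x in ctrl.spot_in("ball_center",w)[:1]])
E
```

```text
t 18.87 pos [ 0.5584 -0.2279  0.2338] yaw 90.5 zax [-0. -0. -1.] units [19.0973 -2.2928  0.0196] turn 0.007556632850203471 F [ 0.3911 -0.2592 -2.7602] w 0.10347595327643098 ff 68.44624042510986 q7 0.09543444066610149
[([253.5, 229.1], 0.8)]
[([256.9, 222.1, 44.6, 20.1], 0.64)]
```

Emit:
{"method": "play_rows", "body": {"motion": [0.02,0,0,0,0.06,-0.01,0,0,0.12,-0.03,0,0,0.2,-0.05,0,0,0.3,-0.07,0,0,0.42,-0.1,0,0,0.56,-0.14,0,0,0.72,-0.18,0,0,0.9,-0.22,0,0,1.1,-0.27,0,0,1.32,-0.32,0,0,1.56,-0.38,0,0]}}

```text
time: 20.02
eef_pos: [0.5484, -0.1883, 0.2338]
ee_rot: [2.211, 2.232, -0.0]
wrist_force: [1.0, -0.5, -2.8]
gripper_width: 0.098
finger_force: 68.5
```

Emit:
{"method": "play_rows", "body": {"motion": [0.25,-0.06,0,0,0.5,-0.12,0,0,0.75,-0.18,0,0,1,-0.24,0,0,1.25,-0.3,0,0,1.5,-0.36,0,0,1.75,-0.42,0,0,2,-0.48,0,0,2.25,-0.54,0,0,2.5,-0.6,0,0,2.75,-0.66,0,0,3,-0.72,0,0]}}

```text
time: 21.02
eef_pos: [0.5297, -0.1134, 0.2338]
ee_rot: [2.211, 2.232, 0.0]
wrist_force: [-0.2, -0.5, -3.2]
gripper_width: 0.099
finger_force: 68.5
```

Emit:
{"method": "play_rows", "body": {"motion": [0.25,-0.06,0,0,0.5,-0.12,0,0,0.75,-0.18,0,0,1,-0.24,0,0,1.25,-0.3,0,0,1.5,-0.36,0,0,1.75,-0.42,0,0,2,-0.48,0,0,2.25,-0.54,0,0,2.5,-0.6,0,0,2.75,-0.66,0,0,3,-0.72,0,0]}}

```text
time: 22.02
eef_pos: [0.5109, -0.0386, 0.2338]
ee_rot: [-2.211, -2.232, 0.0]
wrist_force: [-0.8, -0.2, -3.3]
gripper_width: 0.098
finger_force: 68.5
```

Emit:
{"method": "play_rows", "body": {"motion": [0.25,-0.06,0,0,0.5,-0.12,0,0,0.75,-0.18,0,0,1,-0.24,0,0,1.25,-0.29,0,0,1.5,-0.34,0,0,1.75,-0.38,0,0,2,-0.41,0,0,2.25,-0.44,0,0,2.5,-0.46,0,0,2.75,-0.47,0,0,3,-0.48,0,0]}}

```text
time: 23.02
eef_pos: [0.4984, 0.0363, 0.2338]
ee_rot: [2.211, 2.232, 0.0]
wrist_force: [-0.4, 0.6, -2.5]
gripper_width: 0.098
finger_force: 68.5
```

```bash
python3 - <<'E'
from at import *
rel([.4965,.249,.2333],90.5)
w=wristpic();save(w,"w6")
print([(x["xy"],x["p"]) for x in ctrl.pinpoint("ball_center",w)[:1]])
print([(x["extent"],x["p"]) for x in ctrl.spot_in("ball_center",w)[:1]])
E
```

```text
t 23.02 pos [0.4984 0.0363 0.2338] yaw 90.5 zax [ 0.0001 -0.     -1.    ] units [8.5096 0.0058 0.0204] turn 0.00779097444279131 F [-0.4195  0.5728 -2.5314] w 0.09835612896013537 ff 68.46070289611816 q7 -0.37201569243809074
[([255.7, 230.7], 0.63)]
[]
```

Emit:
{"method": "play_rows", "body": {"motion": [0.02,0,0,0,0.06,0,0,0,0.12,0,0,0,0.2,0,0,0,0.3,0,0,0,0.42,0,0,0,0.56,0,0,0,0.72,0,0,0,0.9,0,0,0,1.1,0,0,0,1.32,0,0,0,1.56,0,0,0]}}

```text
time: 24.17
eef_pos: [0.498, 0.0753, 0.2338]
ee_rot: [2.211, 2.232, 0.0]
wrist_force: [0.6, 0.4, -3.5]
gripper_width: 0.105
finger_force: 68.5
```

Emit:
{"method": "play_rows", "body": {"motion": [0.25,0,0,0,0.5,0,0,0,0.75,0,0,0,1,0,0,0,1.25,0,0,0,1.5,0,0,0,1.75,0,0,0,2,0,0,0,2.25,0,0,0,2.5,0,0,0,2.75,0,0,0,3,0,0,0]}}

```text
time: 25.17
eef_pos: [0.4973, 0.1502, 0.2338]
ee_rot: [2.211, 2.232, -0.0]
wrist_force: [0.5, 1.9, -3.4]
gripper_width: 0.102
finger_force: 68.5
```

Emit:
{"method": "play_rows", "body": {"motion": [0.25,0,0,0,0.5,0,0,0,0.75,0,0,0,1,0,0,0,1.25,0,0,0,1.5,0,0,0,1.75,0,0,0,2,0,0,0,2.23,0,0,0,2.45,0,0,0,2.65,0,0,0,2.83,0,0,0]}}

```text
time: 26.17
eef_pos: [0.4966, 0.221, 0.2338]
ee_rot: [-2.211, -2.232, -0.0]
wrist_force: [0.6, -0.2, -2.6]
gripper_width: 0.103
finger_force: 68.5
```

Emit:
{"method": "play_rows", "body": {"motion": [0.16,0,0,0,0.3,0,0,0,0.42,0,0,0,0.52,0,0,0,0.6,0,0,0,0.66,0,0,0,0.7,0,0,0,0.72,0,0,0,0.72,0,0,0,0.72,0,0,0]}}

```text
time: 27.0
eef_pos: [0.4965, 0.2382, 0.2338]
ee_rot: [2.211, 2.232, -0.0]
wrist_force: [-0.5, -1.0, -2.9]
gripper_width: 0.101
finger_force: 68.5
```

```bash
python3 - <<'E'
from at import *
rel([.4965,.249,.2073],90.5)
w=wristpic();b=ctrl.read_camera("top");a=ctrl.read_camera("scene");w0=w
f=np.vstack([np.hstack([w["frame"],a["frame"]]),np.hstack([b["frame"],cv2.resize(a["frame"][140:260,260:420],(512,384))])])
cv2.imwrite("pics/all.png",cv2.resize(f[:,:,::-1],(800,600),interpolation=cv2.INTER_AREA))
for t in["ball_center","dish_bar","dish_seat","magnifier_lens"]:
  r=[]
  for n,q in(("w",w),("t",b),("s",a)):
   for x in ctrl.pinpoint(t,q)[:2]: print(t,n,x["xy"],round(x["p"],2),atz(q,x["xy"],{"dish_bar":.252,"magnifier_lens":.175}.get(t,.20)))
E
```

```text
t 27.0 pos [0.4965 0.2382 0.2338] yaw 90.5 zax [-0.     -0.0002 -1.    ] units [0.4303 0.0052 1.0587] turn 0.00620566262433897 F [-0.4614 -0.9662 -2.9321] w 0.10105032503136402 ff 68.45734477043152 q7 -0.7916204464095125
ball_center w [249.9, 222.7] 0.63 [0.493  0.2403 0.2   ]
ball_center s [173.4, 153.1] 0.59 [ 0.6113 -0.3508  0.2   ]
ball_center s [325.9, 169.6] 0.57 [0.5017 0.2371 0.2   ]
dish_bar w [256.2, 268.2] 0.9 [0.4965 0.2401 0.252 ]
dish_bar s [326.6, 157.3] 0.78 [0.4944 0.2314 0.252 ]
dish_seat w [255.4, 214.7] 0.72 [0.496  0.2451 0.2   ]
dish_seat t [189.0, 241.8] 0.71 [0.4919 0.2405 0.2   ]
dish_seat s [321.6, 171.0] 0.64 [0.5153 0.2237 0.2   ]
magnifier_lens w [454.4, 193.8] 0.6 [0.6206 0.2512 0.175 ]
magnifier_lens t [149.6, 134.3] 0.92 [0.8424 0.381  0.175 ]
magnifier_lens t [226.3, 120.5] 0.75 [0.8849 0.1326 0.175 ]
magnifier_lens s [272.3, 237.3] 0.97 [0.8645 0.1451 0.175 ]
magnifier_lens s [378.5, 174.5] 0.96 [0.4301 0.4292 0.175 ]
```

View pics/all.png

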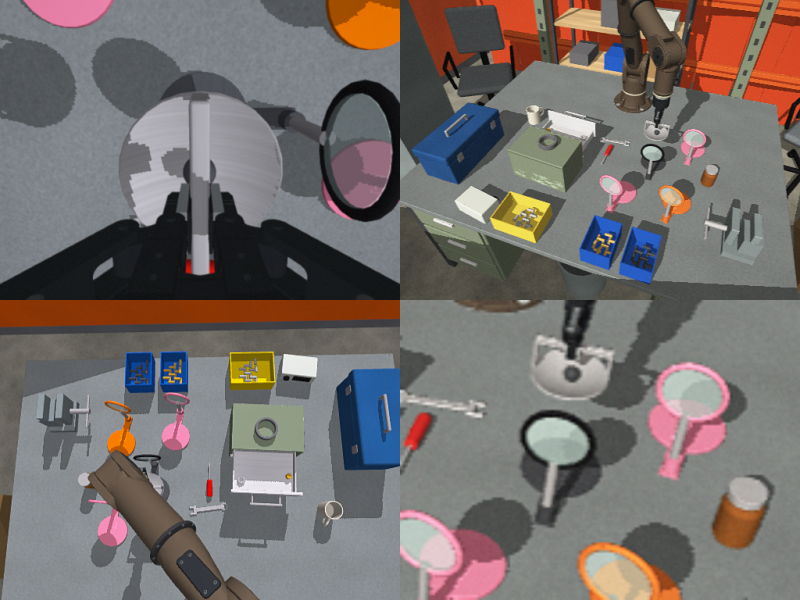

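Emit:
{"method": "play_rows", "body": {"motion": [0.01,0,0.02,0,0.04,0.01,0.07,0,0.08,0.02,0.16,0,0.13,0.03,0.28,0,0.19,0.04,0.41,0,0.26,0.05,0.55,0,0.33,0.06,0.68,0,0.39,0.07,0.8,0,0.44,0.08,0.9,0,0.47,0.09,0.96,0,0.48,0.1,0.99,0,0.48,0.1,0.99,0]}}

```text
time: 28.75
eef_pos: [0.4988, 0.2505, 0.2089]
ee_rot: [-2.211, -2.232, 0.0]
wrist_force: [0.4, -0.0, -2.9]
gripper_width: 0.096
finger_force: 68.5
```

Emit:
{"method": "play_rows", "body": {"motion": [0,0,0,0,0,0,0,0,0,0,0,0,0,0,0,0,0,0,0,0,0,0,0,0]}}

```text
time: 29.25
eef_pos: [0.4989, 0.2504, 0.2091]
ee_rot: [2.211, 2.232, 0.0]
wrist_force: [-0.0, 0.7, -3.1]
gripper_width: 0.104
finger_force: 68.5
```

```bash
python3 - <<'E'
from at import *
rel([.4985,.251,.2091],90.5)
w=wristpic();a=ctrl.read_camera("scene");np.save("w.npy",w["frame"])
ca=cv2.resize(a["frame"][145:225,285:365],(400,400),interpolation=cv2.INTER_CUBIC);cw=cv2.resize(w["frame"][110:310,150:350],(400,400),interpolation=cv2.INTER_CUBIC)
cv2.imwrite("pics/f.png",np.hstack([cw,ca])[:,:,::-1])
for n,q in(("w",w),("s",a)):
  for t in("ball_center","magnifier_lens","dish_seat"):
   for x in ctrl.pinpoint(t,q)[:4]: print(n,t,x["xy"],round(x["p"],2),atz(q,x["xy"],.175 if t!="dish_seat" else .163))
  for x in ctrl.silhouettes("ball_center",q)[:2]: print(n,x["extent"],x["p"],atz(q,x["extent"][:2],.175))
  for x in ctrl.silhouettes("dish",q)[:1]: print(n,"dish",x["extent"],x["p"])
C=np.linalg.inv(rm(w["rotation"]));
for P in([.4985,.251,.175],):
  for q in(w,a):
    c=q["mtx"]@rm(q["rotation"]).T@(np.array(P)-q["origin"]);print("focus px",c[:2]/c[2])
E
```

```text
t 29.25 pos [0.4989 0.2504 0.2091] yaw 90.5 zax [ 0.0001 -0.     -1.    ] units [ 0.0257 -0.0143  0.0003] turn 0.007022539727806532 F [-0.008   0.7136 -3.1182] w 0.1035847749919575 ff 68.4538185596466 q7 -0.8292700164029152
w magnifier_lens [468.3, 224.5] 0.96 [0.6187 0.2523 0.175 ]
w dish_seat [256.0, 214.8] 0.61 [0.4988 0.2528 0.163 ]
w [252.9, 218.7, 41.5, 25.6] 0.58 [0.497  0.2547 0.175 ]
w dish [256.4, 234.8, 206.7, 234.1] 0.96
s ball_center [328.5, 176.2] 0.35 [0.5062 0.2514 0.175 ]
s magnifier_lens [327.1, 197.2] 0.94 [0.6208 0.2711 0.175 ]
s magnifier_lens [349.0, 250.2] 0.76 [0.8315 0.3872 0.175 ]
s magnifier_lens [377.3, 173.8] 0.76 [0.4275 0.4244 0.175 ]
s magnifier_lens [270.8, 235.3] 0.73 [0.8582 0.1379 0.175 ]
s dish_seat [324.9, 175.5] 0.91 [0.4929 0.2359 0.163 ]
s dish_seat [327.4, 175.7] 0.3 [0.4907 0.2453 0.163 ]
s dish [333.9, 173.8, 28.0, 21.5] 0.62
focus px [255.4272 224.8779]
focus px [328.842  174.9256]
```

View pics/f.png

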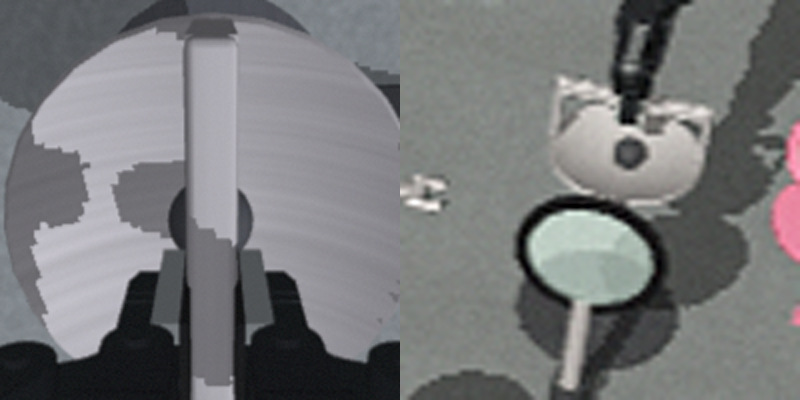

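```bash
python3 - <<'E'
from at import *
a=ctrl.read_camera("scene");w=wristpic()
print("ball",tri([ray(w,(255.3,221)),ray(a,(330.8,175))]),"scene-only z.175",atz(a,(330.8,175),.175))
print("lens scene z.175",atz(a,(323,195.2),.175),"tri",tri([ray(w,(468.3,224.5)),ray(a,(323,195.2))]))
b=ctrl.read_camera("top");print([(atz(b,x["xy"],.145),x["p"]) for x in ctrl.pinpoint("drawer_handle",b)[:1]])
E
```

```text
ball [0.4988 0.2566 0.178 ] scene-only z.175 [0.4963 0.2581 0.175 ]
lens scene z.175 [0.6158 0.255  0.175 ] tri [0.6173 0.2542 0.1769]
[(array([ 0.4301, -0.2138,  0.145 ]), 0.61)]
```

```bash
python3 -c "
from workcell import ctrl
print(ctrl.close_job())"
```

```text
the job is handed in; nothing more can be done
None
```

The job is handed in: the upper drawer is out at its stop, and the plate is held level after a quarter turn, with the ball about 120 mm in front of the lens. By my last measurements the ball is within about 3 mm of the wanted point. The clock was near 30 s of the 64 s allowed, and I saw no bump to the magnifier or the other things.

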